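Put the tiered kitchen stand back together

TASK

The bamboo stand on the island has been taken apart for wiping down: put it back together. Slide the drawer into the open front of the base until it is fully home, with its front flush; lower the larger tray, the one with posts, over the base's four posts until it rests level on all four collars, and lower the smaller tray over that tray's posts in the same way. Lower the trays rather than dropping them, and leave everything else on the counter where it stands.

Things in the scene. Friction and masses are not known exactly. Their poses are not given: they have to be found in the camera images.
- stand: Base of the bamboo stand; does not move. Origin on the counter under its centre; x from its open front to its closed back, z up. Base shelf 160 (x) by 210 mm (y), 12 thick, top 60 mm up. Four steel posts, 10 mm dia., at x = +/-60, y = +/-85 mm, each with a 20 mm dia. resting collar, its top 115 mm above the counter, and a round tip at 135 mm.
- bay_mouth (a point): Middle of the drawer bay's open front, on the counter: 80 mm in front of the stand's origin; axes as the stand's. The bay, under the base shelf, runs along x on the bare counter between side cheeks 156 mm apart (eased by a few mm at the mouth), 48 mm high, to a stop board 105 mm in. Closed everywhere but here.
- mid_tray_grip (a point): Larger tray (150 x by 200 y mm, 0.4 kg) with four posts of its own: middle of its grip bar, 45 mm above its underside, on its centre; z up. Bar 10 mm thick (x), 110 long (y), 36 to 62 mm up. 14 mm holes at x = +/-60, y = +/-85 mm fit the stand's posts either way round. Floor 8, lip 20 mm high. Seated on the stand's collars, this point is 160 mm above the counter.
- mid_tray: The same larger tray; origin at the centre of its underside. Its own four steel posts, 10 mm dia., stand at x = +/-44, y = +/-67 mm, with 20 mm dia. resting collars whose tops are 80 mm above its underside, and round tips at 100 mm.
- top_tray_grip (a point): Smaller plain tray (119 x by 165 y mm, 0.26 kg), no posts, the top tier: middle of its grip bar, 45 mm above its underside, on its centre; z up. Bar as the larger tray's. 14 mm holes at x = +/-44, y = +/-67 mm fit the larger tray's posts either way round. Floor 8, lip 20 mm high. Seated on those collars, this point is 80 mm above the larger tray's grip point.
- top_tray: The same smaller plain tray; origin at the centre of its underside.
- drawer_c (a point): Low open-topped bamboo drawer lying on the counter: its centre, 22 mm above its underside. x from its front panel to its back, z up. 105 (x) by 150 mm (y); front panel 10 mm thick (x -52.5 to -42.5), 44 high; floor 5; other walls 6 thick, 38 high. 0.25 kg. Fully home, its front is flush with the base shelf's front edge: this point is then 52.5 mm inside the bay mouth.
- drawer: The same drawer; origin at the centre of its underside.
- oil_bottle: Oil bottle, 66 mm diameter, 250 mm tall; stands upright on the counter; origin at the centre of its underside. Must be left where it stands.
- pepper_mill: Dark wooden pepper mill, 54 mm diameter, 178 mm tall; stands upright on the counter; origin at the centre of its underside. Must be left where it stands.
- sugar_jar: White lidded sugar jar, 70 mm diameter, 130 mm tall; stands upright on the counter; origin at the centre of its underside. Must be left where it stands.
- tea_tin: Round steel tea tin, 68 mm diameter, 100 mm tall; stands upright on the counter; origin at the centre of its underside. Must be left where it stands.
- mug: White mug, 76 mm diameter with a handle, 90 mm tall; stands upright on the counter; origin at the centre of its underside. Must be left where it stands.
- spoon: Wooden spoon, 220 mm long, lying on the counter along its own x; must be left where it lies.
There are look-alikes about, which are no part of the job. What is shaped like the drawer but green or orange is not meant.

How it is judged:
At the end, for the whole second after the job is handed in: The drawer is in its bay with its front within 4 mm of flush; the tray with posts rests level on all four collars of the stand (height within 4 mm, centred within 6 mm, tilt under 0.03 rad), the plain tray rests likewise on the four collars of the tray with posts; all at rest and released (x of drawer_c in the frame of stand between -0.0315 and -0.022 m and y of drawer_c in the frame of stand between -0.006 and 0.006 m and height (world z) of drawer_c below 0.027 m and angle between drawer_c's own z axis and vertical below 0.05 rad and horizontal distance between mid_tray_grip and stand below 0.006 m and z of mid_tray_grip in the frame of stand between 0.156 and 0.164 m and angle between each of mid_tray_grip, top_tray_grip's own z axis and vertical below 0.03 rad and angle between the x axis of mid_tray_grip and the x axis of stand, either way round below 0.08 rad and horizontal distance between top_tray_grip and mid_tray_grip below 0.006 m and z of top_tray_grip in the frame of mid_tray_grip between 0.076 and 0.084 m and angle between the x axis of top_tray_grip and the x axis of mid_tray_grip, either way round below 0.08 rad and linear speed of each of mid_tray, top_tray, drawer below 0.02 m/s); the robot touches nothing.
It fails at once if a bystander (bottle, mill, jar, tin, mug or spoon) is shifted more than 30 mm or knocked over (distance of any of oil_bottle, pepper_mill, sugar_jar, tea_tin, mug, spoon from where it was at the start of the episode above 0.03 m or angle between any of oil_bottle, pepper_mill, sugar_jar, tea_tin, mug's own z axis and vertical above 0.5 rad).
It fails at once if the tray with posts is dropped: it falls faster than 0.5 m/s with no finger on it (linear speed of mid_tray above 0.5 m/s and contact force between the fingers and mid_tray below 0.05 N).
It fails at once if the plain tray is dropped: it falls faster than 0.5 m/s with no finger on it (linear speed of top_tray above 0.5 m/s and contact force between the fingers and top_tray below 0.05 N).
It also fails if it takes over 72 s, if anything falls off the work surface, if the arm or the gripper's body presses on something with over 40 N, if the wrist force passes 120 N, or if a joint passes its speed limit or range.

ROBOT

A 6-joint arm with a two-finger parallel gripper is mounted at the origin on the work surface. World frame = base frame: x ahead of the robot, y to its left, z up, the work surface at z = 0. Lengths are in m, angles in rad, forces in N, time in s.
With the tool pointing down it reaches from about 0.35 to 0.775 m from the base axis. Payload 5.5 kg.
Tool frame: the origin (TCP) lies at the very end of the fingers, on their centre line; the grasp point (between the pads) lies 19 mm behind it; z points along the fingers, y is the line along which they close (so a half turn about z gives the same grasp; the last joint's range is limited). The gripper opens to 85 mm and grips with 20 to 120 N. Pads are 22 mm wide; open, the fingers measure 114 mm over their backs; the gripper's body (76 mm by 85 mm) begins 54 mm behind the grasp point. The pads swing forward as they close: fully open they stand 13 mm farther back than shut.
Start: joints at [-1.3, 0.313, 0.046, 1.304, 0, 1.431], TCP at [0.23, -0.527, 0.231] pointing down, gripper open.
Joint ranges: [-2.76, 2.76], [-0.86, 1.69], [-1.03, 1.26], [-2.2, 2.34], [-1.47, 1.5], [-3.14, 3.14]. Speed limits (rad/s): [2.57, 2.57, 3.14, 3.14, 3.14, 3.14].

INTERFACE

Orientations are given as a unit quaternion [w, x, y, z].
In Python, from workcell import env, imaging, ticket gives the robot as it stands. The module is installed in compiled form; this text tells all that it offers.
- The arm moves only by the tool apply_moves, never from a script. Its argument "rows" is a list of rows, each an object with "xyz": the shift along the tool's x, y, z in mm, a list of three; "turn": the turn, a rotation vector about the tool's x, y, z in rad, a list of three; "grip": the opening, from 0 (shut) to 1 (fully open). A call has 1 to 12 rows; each row is the pose to reach, as a shift and turn from the pose commanded when the call began, along the tool's axes at that moment; what a row does not reach only later rows make up. A row lasts 1/12 s, in which the tool goes at most 41.7 mm and 7.16 degrees, less where a joint would pass 70% of its speed; a pose out of reach is approached as far as the arm can. A call with a gripper value outside its range is refused whole. The fingers move at their own pace and stop on an object; "force" is the grip in N (left out, the last holds). Time passes only in rows, so rows that repeat a pose let the fingers close. It gives the time, the measured TCP pose, the force, the opening and the grip force at its end, in the units of the state.
- env.get_state(): the state, without advancing time (a new reading comes with each control period).
- imaging.read_camera(name): name is "side" or "top"; returns a dict with "color" (420x560x3 uint8, blue, green, red), "z_map" (420x560 float32, m along the optical axis (not along the pixel's ray), 0 where there is no reading), "camera_matrix" (3x3 intrinsics, pixels), "view" (4x4, takes a point from world to camera coordinates). Camera axes: x right, y down, z forward; pixel columns grow to the right and rows downward; lengths in m; the calibration is good to about 2 mm. A picture is of the moment at which its call begins.
- ticket.hand_in(): hands the job in; it is judged then, once.
The state is a dict: "clock": time; "joint_pos": joint angles; "qvel": joint speeds; "tau": joint torques, N m; "tcp_pos": TCP position; "orientation": TCP orientation; "wrist_force": force on the tool from outside, world axes, zero at the start; "ft_torque": the same for the moment, N m; "finger_gap": finger opening in m; "grip_force": force on a finger pad.
Only numpy, scipy, OpenCV 4.12 (cv2) and the standard library are available. Lean on these libraries where they do the work, as an engineer would, in place of code of your own. Each camera call takes 0.05 s, during which the arm holds its last target. There are 200 camera calls.

## Working session

There is one attempt and no reset: what is moved stays moved. The work goes in short steps, Python scripts to look and compute and a tool call to move; the robot and the scene stay as the last step left them, time stands still between calls to the robot, and variables do not carry over. Pictures are saved under pics/ and viewed, at most 13 in all, crops included, and the job is handed in when it is done.

Besides the shell and the picture viewer there is one more tool, called in YAML: its name, and indented under it one key for each argument. apply_moves: Moves the arm, as the interface text tells. Its arguments: {"type":"object","properties":{"rows":{"type":"array"},"force":{"type":"number"}},"required":["rows"]}

```bash
mkdir -p pics
python3 - <<'E'
from workcell import env, imaging
import cv2, numpy as np
s=env.get_state(); print({k:np.round(v,3).tolist() for k,v in s.items()})
for n in("top","side"):
    d=imaging.read_camera(n); cv2.imwrite(f"pics/{n}0.png",d["color"]); print(n,d["camera_matrix"].round(1).tolist(),d["view"].round(3).tolist(),(d["z_map"]>0).mean())
    np.savez(f"{n}0.npz",**d)
E
```

```text
{'clock': 0.0, 'joint_pos': [-1.3, 0.314, 0.045, 1.304, -0.0, 1.431], 'qvel': [-0.0, -0.001, 0.001, 0.0, 0.001, -0.0], 'tau': [-0.0, -48.062, 29.854, 0.019, -0.0, -0.0], 'tcp_pos': [0.229, -0.527, 0.23], 'orientation': [-0.001, 0.979, 0.204, -0.0], 'wrist_force': [-0.098, 0.104, 0.045], 'ft_torque': [0.034, -0.006, 0.001], 'grip_force': 0.0, 'finger_gap': 0.086}
top [[530.0, 0.0, 281.7], [0.0, 530.0, 210.4], [0.0, 0.0, 1.0]] [[-0.023, -1.0, 0.007, -0.039], [-0.99, 0.022, -0.137, 0.518], [0.137, -0.01, -0.99, 1.614], [0.0, 0.0, 0.0, 1.0]] 0.9960501700680272
side [[409.4, 0.0, 278.4], [0.0, 409.4, 205.0], [0.0, 0.0, 1.0]] [[-0.944, -0.329, 0.001, 0.471], [-0.226, 0.646, -0.729, 0.193], [0.239, -0.689, -0.684, 1.233], [0.0, 0.0, 0.0, 1.0]] 0.9960076530612245
```

View pics/top0.png

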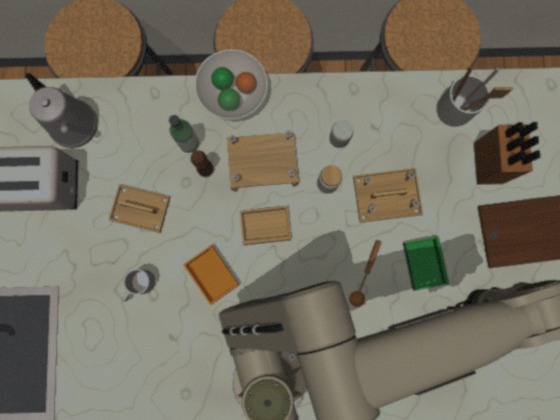

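View pics/side0.png

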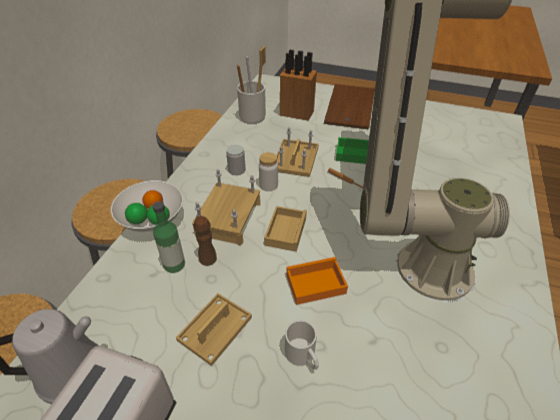

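```bash
cat > h.py <<'E'
import numpy as np, cv2
from workcell import env, imaging
def cam(n):
    d=imaging.read_camera(n); return d
def world(d):
    K=d["camera_matrix"];V=d["view"];z=d["z_map"].astype(float)
    v,u=np.mgrid[:z.shape[0],:z.shape[1]]
    p=np.stack([(u-K[0,2])/K[0,0]*z,(v-K[1,2])/K[1,1]*z,z],-1)
    return (p-V[:3,3])@V[:3,:3]
def ray(d,uv,h):
    K=d["camera_matrix"];V=d["view"];uv=np.atleast_2d(uv).astype(float)
    r=np.c_[(uv[:,0]-K[0,2])/K[0,0],(uv[:,1]-K[1,2])/K[1,1],np.ones(len(uv))]@V[:3,:3]
    c=-V[:3,:3].T@V[:3,3]
    return c+r*((h-c[2])/r[:,2])[:,None]
def proj(d,P):
    p=np.atleast_2d(P)@d["view"][:3,:3].T+d["view"][:3,3]; q=p@d["camera_matrix"].T
    return q[:,:2]/q[:,2:]
E
python3 - <<'E'
from h import *
t=dict(np.load("top0.npz")); s=dict(np.load("side0.npz"))
W=world(t)
for n,(u0,v0,u1,v1),lo,hi in [("stand",(220,125,305,195),.05,.07),("mid",(348,160,428,228),.012,.03),("top",(100,178,178,238),.012,.03),("drawer",(236,200,298,250),.03,.05)]:
    w=W[v0:v1,u0:u1]; m=(w[...,2]>lo)&(w[...,2]<hi)
    m=m.astype(np.uint8); k,l,st,_=cv2.connectedComponentsWithStats(m); i=1+st[1:,4].argmax()
    p=w[l==i][:,:2]; r=cv2.minAreaRect((p*1000).astype(np.float32)); print(n,len(p),np.round(r[0],1),np.round(r[1],1),round(r[2],2),"z",np.percentile(w[l==i][:,2],[5,50,95]).round(4))
print("counter z",np.median(W[230:250,130:160,2]))
a=cv2.resize(t["color"][110:250,95:430],None,fx=2.35,fy=2.35,interpolation=cv2.INTER_CUBIC)
b=cv2.resize(s["color"][120:370,160:350],None,fx=2.35,fy=2.35,interpolation=cv2.INTER_CUBIC)
cv2.imwrite("pics/c_top.png",a);cv2.imwrite("pics/c_side.png",b)
E
```

```text
stand 3234 [675.3   8.5] [163.1 210.2] 3.48 z [0.0534 0.0595 0.0655]
mid 439 [ 563.1 -386.2] [151.8 203. ] 5.97 z [0.0131 0.0187 0.0253]
top 351 [538.1 399.7] [168.8 119.5] 74.8 z [0.0131 0.0186 0.0251]
drawer 390 [473.1   3.8] [106.6 149.9] 5.04 z [0.0319 0.04   0.0472]
counter z -0.0005061250266520738
```

View pics/c_top.png

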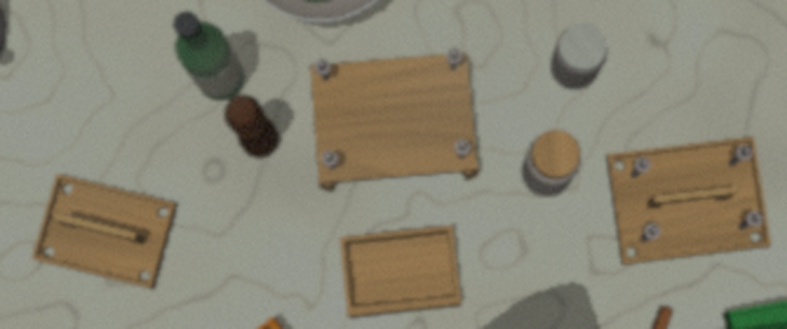

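View pics/c_side.png

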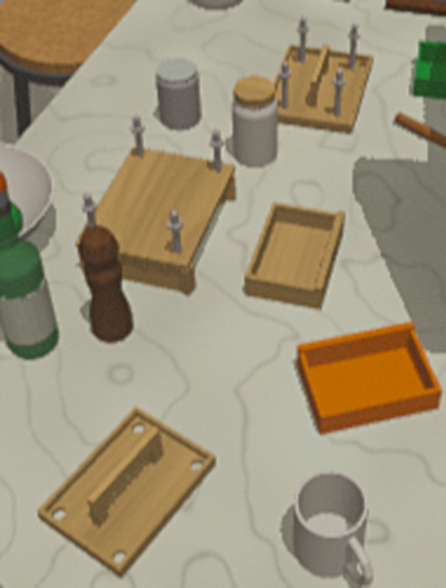

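```bash
cat >> h.py <<'E'
from scipy.spatial.transform import Rotation as R
def go(x,y,z,yawdeg):
    "shift (mm) and turn (rad) in tool axes to world TCP pose, tool down, tool-x at yaw"
    s=env.get_state(); q=np.array(s["orientation"]); r0=R.from_quat(q[[1,2,3,0]])
    r1=R.from_euler("z",yawdeg,degrees=True)*R.from_euler("x",180,degrees=True)
    d=np.array([x,y,z])-s["tcp_pos"]
    tv=(r0.inv()*r1).as_rotvec(); sh=r0.inv().apply(d)*1000
    print("t",round(s["clock"],2),"tcp",np.round(s["tcp_pos"],4),"shift",sh.round(1),"turn",tv.round(3),"rows",max(np.linalg.norm(sh)/41.7,np.degrees(np.linalg.norm(tv))/7.16).round(1))
def fr(c,yawdeg,pts):
    a=np.radians(yawdeg); return np.array(c)+np.atleast_2d(pts)@np.array([[np.cos(a),np.sin(a)],[-np.sin(a),np.cos(a)]])
def fit(model,meas):
    "2D rigid fit: centre, yaw deg, residuals"
    mc,qc=model.mean(0),meas.mean(0); H=(model-mc).T@(meas-qc)
    a=np.arctan2(H[0,1]-H[1,0],H[0,0]+H[1,1]); c=qc-fr([0,0],np.degrees(a),mc)[0]
    return c,np.degrees(a),meas-fr(c,np.degrees(a),model)
def steel(d,P,win=6):
    "refine pixel of grey/bright low-saturation blobs near projected 3D points"
    uv=proj(d,P); sat=cv2.cvtColor(d["color"],cv2.COLOR_BGR2HSV)[...,1].astype(float); out=[]
    for u,v in uv:
        for _ in range(3):
            v0,u0=int(round(v))-win,int(round(u))-win; w=sat[v0:v0+2*win+1,u0:u0+2*win+1]
            wt=np.clip(70-w,0,40); yy,xx=np.mgrid[:w.shape[0],:w.shape[1]]
            u,v=u0+(wt*xx).sum()/wt.sum(),v0+(wt*yy).sum()/wt.sum()
        out.append((u,v))
    return np.array(out)
SQ=np.array([[1,1],[1,-1],[-1,1],[-1,-1]])
POST=SQ*[.06,.085]; PIN=SQ*[.044,.067]
E
python3 - <<'E'
from h import *
t=dict(np.load("top0.npz")); W=world(t)
for n,c,y,M,h0,h1 in [("stand",(.6753,.0085),3.48,POST,.109,.14),("mid",(.5631,-.3862),5.97,PIN,.074,.105)]:
    P=fr(c,y,M); out=[]
    for p in P:
        m=(np.hypot(W[...,0]-p[0],W[...,1]-p[1])<.02)&(W[...,2]>h0)&(W[...,2]<h1); out.append(W[m][:,:2].mean(0))
    cc,a,e=fit(M,np.array(out)); print(n,"depth",cc.round(4),a.round(2),(e*1e3).round(1).tolist())
for n,c,y,M,h in [("stand posts",(.6753,.0085),3.48,POST,.117),("mid posts",(.5631,-.3862),5.97,PIN,.082),("mid holes",(.5631,-.3862),5.97,POST,.006),("top holes",(.5381,.3997),-15.2,PIN,.006)]:
    q=steel(t,np.c_[fr(c,y,M),np.full(4,h)],4 if "hole" in n else 5)
    cc,a,e=fit(M,ray(t,q,h)[:,:2]); print(n,cc.round(4),a.round(2),(e*1e3).round(1).tolist())
for n,uv,h in [("bottle",(181,128),.2),("mill",(200,156),.17),("jar",(331,175),.13),("tin",(343,128),.1),("mug",(138,280),.09)]: print(n,ray(t,uv,h).round(3))
a=5.04;p=fr((.4731,.0038),a,[[-.0475,0]])[0];print(p); go(p[0],p[1],.15,90+a)
E
```

```text
stand depth [0.6737 0.0086] 3.6 [[0.1, -0.2], [-0.8, 0.6], [0.3, -0.8], [0.4, 0.4]]
mid depth [ 0.5617 -0.3846] 5.71 [[-0.4, -0.2], [-0.7, 0.3], [0.6, -0.3], [0.5, 0.3]]
stand posts [0.6792 0.0085] 3.61 [[4.5, 1.1], [5.7, -1.5], [-5.5, 1.5], [-4.8, -1.0]]
mid posts [ 0.5621 -0.385 ] 6.0 [[-0.0, 0.2], [-0.7, 0.2], [0.3, 0.6], [0.5, -1.0]]
mid holes [ 0.5616 -0.3866] 5.27 [[0.6, 0.1], [-1.9, -0.6], [-0.9, 0.9], [2.2, -0.5]]
top holes [0.5365 0.3966] -16.7 [[0.4, 3.7], [-0.3, -8.9], [-1.7, 3.1], [1.6, 2.1]]
bottle [[0.739 0.234 0.2  ]]
mill [[0.663 0.184 0.17 ]]
jar [[ 0.607 -0.198  0.13 ]]
tin [[ 0.759 -0.243  0.1  ]]
mug [[0.312 0.379 0.09 ]]
[ 4.25783654e-01 -3.72931836e-04]
t 0.1 tcp [ 0.2295 -0.5267  0.2305] shift [ 390.2 -404.1   81.2] turn [-1.000e-03 -1.000e-03 -1.248e+00] rows 13.6
```

apply_moves:
  rows:
    - {"xyz":[390,-404,81],"turn":[0,0,-1.248],"grip":1}
    - {"xyz":[390,-404,81],"turn":[0,0,-1.248],"grip":1}
    - {"xyz":[390,-404,81],"turn":[0,0,-1.248],"grip":1}
    - {"xyz":[390,-404,81],"turn":[0,0,-1.248],"grip":1}
    - {"xyz":[390,-404,81],"turn":[0,0,-1.248],"grip":1}
    - {"xyz":[390,-404,81],"turn":[0,0,-1.248],"grip":1}
    - {"xyz":[390,-404,81],"turn":[0,0,-1.248],"grip":1}
    - {"xyz":[390,-404,81],"turn":[0,0,-1.248],"grip":1}
    - {"xyz":[390,-404,81],"turn":[0,0,-1.248],"grip":1}
    - {"xyz":[390,-404,81],"turn":[0,0,-1.248],"grip":1}
    - {"xyz":[390,-404,81],"turn":[0,0,-1.248],"grip":1}
    - {"xyz":[390,-404,81],"turn":[0,0,-1.248],"grip":1}
  force: 40

```text
clock: 1.1
tcp_pos: [0.4026, -0.0615, 0.1596]
orientation: [0.0, 0.675, 0.738, 0.0]
wrist_force: [1.4, -0.3, 0.3]
finger_gap: 0.0853
grip_force: 0.0
```

```bash
python3 -c "
from h import *
go(.4258,-.0004,.012,95)"
```

```text
t 1.1 tcp [ 0.4026 -0.0615  0.1596] shift [ 58.9  28.5 147.6] turn [0.    0.    0.001] rows 3.9
```

apply_moves:
  rows:
    - {"xyz":[0,0,0],"turn":[0,0,0],"grip":1}
    - {"xyz":[0,0,0],"turn":[0,0,0],"grip":1}
    - {"xyz":[0,0,0],"turn":[0,0,0],"grip":1}

```text
clock: 1.35
tcp_pos: [0.4024, -0.0633, 0.1597]
orientation: [-0.0, 0.675, 0.738, -0.0]
wrist_force: [-0.7, -0.1, -0.3]
finger_gap: 0.0855
grip_force: 0.0
```

```bash
python3 -c "
from h import *
go(.4258,-.0004,.012,95)"
```

```text
t 1.35 tcp [ 0.4024 -0.0633  0.1597] shift [ 60.6  29.  147.7] turn [-0.001  0.     0.002] rows 3.9
```

apply_moves:
  rows:
    - {"xyz":[60,29,30],"turn":[0,0,0],"grip":1}
    - {"xyz":[60,29,50],"turn":[0,0,0],"grip":1}
    - {"xyz":[60,29,85],"turn":[0,0,0],"grip":1}
    - {"xyz":[60,29,120],"turn":[0,0,0],"grip":1}
    - {"xyz":[60,29,146],"turn":[0,0,0],"grip":1}
    - {"xyz":[60,29,146],"turn":[0,0,0],"grip":1}
    - {"xyz":[60,29,146],"turn":[0,0,0],"grip":0}
    - {"xyz":[60,29,146],"turn":[0,0,0],"grip":0}
    - {"xyz":[60,29,146],"turn":[0,0,0],"grip":0}
    - {"xyz":[60,29,146],"turn":[0,0,0],"grip":0}
    - {"xyz":[60,29,146],"turn":[0,0,0],"grip":0}
    - {"xyz":[60,29,146],"turn":[0,0,0],"grip":0}

```text
clock: 2.35
tcp_pos: [0.4268, -0.0015, 0.0149]
orientation: [0.001, 0.675, 0.737, 0.0]
wrist_force: [-13.9, -2.3, 9.6]
finger_gap: 0.0122
grip_force: 5.1
```

```bash
python3 -c "
from h import *
S=(.6745,.0085);a=3.55
for dx in (-.080-.012,-.080+.03-.0975-.05+.06): pass
# drawer centre in stand frame x: first 5 mm short of mouth, then inserted
for cx in (-.140,-.060):
    p=fr(S,a,[[cx-.0475,0]])[0]; print(cx,p); go(p[0],p[1],.0135,90+a)
d=cam('top'); cv2.imwrite('pics/g1.png',cv2.resize(d['color'][120:300,180:380],None,fx=3,fy=3))"
```

```text
-0.14 [ 0.48735979 -0.00310992]
t 2.35 tcp [ 0.4268 -0.0015  0.0149] shift [-6.9 60.2  1.5] turn [0.002 0.001 0.026] rows 1.5
-0.06 [0.56720628 0.00184365]
t 2.35 tcp [ 0.4268 -0.0015  0.0149] shift [ -9.  140.1   1.6] turn [0.002 0.001 0.026] rows 3.4
```

View pics/g1.png

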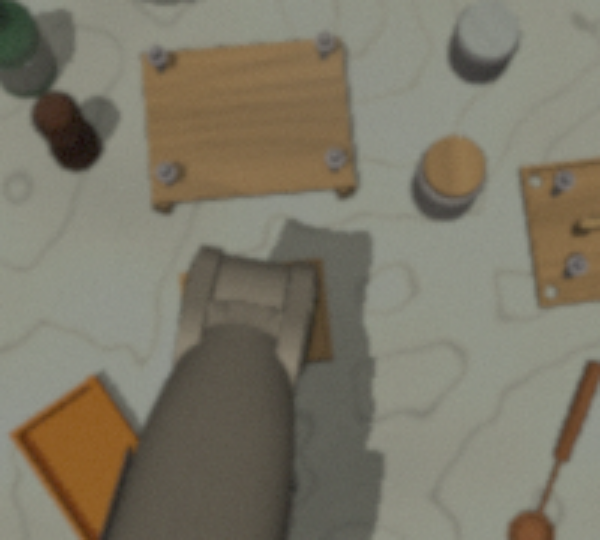

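apply_moves:
  rows:
    - {"xyz":[0,0,0],"turn":[0,0,0],"grip":0}
    - {"xyz":[0,0,0],"turn":[0,0,0],"grip":0}
    - {"xyz":[-2,15,0],"turn":[0,0,0.008],"grip":0}
    - {"xyz":[-4,30,0],"turn":[0,0,0.016],"grip":0}
    - {"xyz":[-7,45,0],"turn":[0,0,0.025],"grip":0}
    - {"xyz":[-8,59,0],"turn":[0,0,0.025],"grip":0}
    - {"xyz":[-8,59,0],"turn":[0,0,0.025],"grip":0}
    - {"xyz":[-8,59,0],"turn":[0,0,0.025],"grip":0}

```text
clock: 3.07
tcp_pos: [0.4868, -0.004, 0.0147]
orientation: [0.001, 0.684, 0.729, 0.001]
wrist_force: [0.9, 0.5, 8.3]
finger_gap: 0.0095
grip_force: 41.2
```

```bash
python3 -c "
from h import *
S=(.6745,.0085);a=3.55
p=fr(S,a,[[-.1875,0]])[0]; print(p); go(p[0],p[1],.0135,90+a)
for n in('top','side'):
    d=cam(n); W=world(d); c=(W[...,0]>.47)&(W[...,0]<.61)&(abs(W[...,1])<.12)&(W[...,2]>.028)&(W[...,2]<.05)
    hsv=cv2.cvtColor(d['color'],cv2.COLOR_BGR2HSV); c&=hsv[...,1]>75
    k,l,st,ce=cv2.connectedComponentsWithStats(c.astype(np.uint8))
    p=W[c]; L=(p[:,:2]-S)@fr((0,0),a,np.eye(2)).T
    print(n,c.sum(),np.percentile(L,[1,5,50,95,99],axis=0).round(4).tolist())
    np.savez(n+'1.npz',**d)
    if n=='side': cv2.imwrite('pics/g2.png',cv2.resize(d['color'][150:300,180:360],None,fx=3,fy=3))
"
```

```text
[ 0.48735979 -0.00310992]
t 3.07 tcp [ 0.4868 -0.004   0.0147] shift [0.8 0.6 1.2] turn [0.002 0.001 0.002] rows 0.0
top 100 [[-0.192, -0.1006], [-0.1916, -0.0908], [-0.1547, -0.069], [-0.0789, 0.0907], [-0.0764, 0.0972]]
side 342 [[-0.1931, -0.0898], [-0.1921, -0.0685], [-0.1142, 0.066], [-0.0738, 0.103], [-0.0613, 0.1067]]
```

View pics/g2.png

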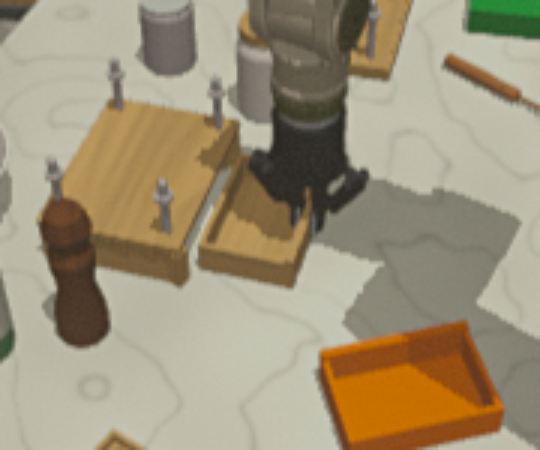

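```bash
python3 -c "
from h import *
S=(.6745,.0085);a=3.55
for n in('top','side'):
    d=dict(np.load(n+'1.npz')); W=world(d); L=(W[...,:2]-S)@fr((0,0),a,np.eye(2)).T
    hsv=cv2.cvtColor(d['color'],cv2.COLOR_BGR2HSV)
    for x0,x1 in((-.185,-.155),(-.155,-.125),(-.125,-.092)):
        c=(L[...,0]>x0)&(L[...,0]<x1)&(abs(L[...,1])<.12)&(W[...,2]>.02)&(W[...,2]<.05)&(hsv[...,1]>75)
        y=L[...,1][c]; print(n,x0,c.sum(),'y min/max',np.sort(y)[[0,1,2,-3,-2,-1]].round(4))
"
```

```text
top -0.185 23 y min/max [-0.0734 -0.073  -0.0725 -0.054  -0.051  -0.0478]
top -0.155 18 y min/max [-0.0732 -0.0728 -0.0727 -0.068  -0.068  -0.068 ]
top -0.125 18 y min/max [-0.073  -0.0728 -0.0726 -0.0685 -0.0681 -0.068 ]
side -0.185 69 y min/max [-0.029  -0.0145 -0.0075  0.0774  0.0776  0.0779]
side -0.155 48 y min/max [0.0686 0.0698 0.0709 0.0776 0.0781 0.0782]
side -0.125 122 y min/max [-0.0745 -0.0733 -0.0718  0.0778  0.0779  0.0782]
```

apply_moves:
  rows:
    - {"xyz":[-1.5,8,0],"turn":[0,0,0],"grip":0}
    - {"xyz":[-1.5,16,0],"turn":[0,0,0],"grip":0}
    - {"xyz":[-1.5,24,0],"turn":[0,0,0],"grip":0}
    - {"xyz":[-1.5,32,0],"turn":[0,0,0],"grip":0}
    - {"xyz":[-1.5,40,0],"turn":[0,0,0],"grip":0}
    - {"xyz":[-1.5,48,0],"turn":[0,0,0],"grip":0}
    - {"xyz":[-1.5,56,0],"turn":[0,0,0],"grip":0}
    - {"xyz":[-1.5,64,0],"turn":[0,0,0],"grip":0}
    - {"xyz":[-1.5,64,0],"turn":[0,0,0],"grip":0}

```text
clock: 3.92
tcp_pos: [0.5476, -0.0013, 0.0145]
orientation: [-0.001, 0.684, 0.729, -0.001]
wrist_force: [-9.7, 0.4, 15.1]
finger_gap: 0.0093
grip_force: 42.6
```

apply_moves:
  rows:
    - {"xyz":[0,-3,0],"turn":[0,0,0],"grip":0.3}
    - {"xyz":[0,-3,0],"turn":[0,0,0],"grip":0.3}
    - {"xyz":[0,-3,0],"turn":[0,0,0],"grip":0.3}
    - {"xyz":[0,-3,-30],"turn":[0,0,0],"grip":0.3}
    - {"xyz":[0,-3,-60],"turn":[0,0,0],"grip":0.3}
    - {"xyz":[0,-20,-90],"turn":[0,0,0],"grip":0.7}
    - {"xyz":[0,-60,-100],"turn":[0,0,-0.3],"grip":0.7}
    - {"xyz":[0,-90,-100],"turn":[0,0,-1.571],"grip":0.7}
    - {"xyz":[0,-90,-100],"turn":[0,0,-1.571],"grip":0.7}
    - {"xyz":[0,-90,-100],"turn":[0,0,-1.571],"grip":0.7}
    - {"xyz":[0,-90,-100],"turn":[0,0,-1.571],"grip":0.7}
    - {"xyz":[0,-90,-100],"turn":[0,0,-1.571],"grip":0.7}

```text
clock: 4.92
tcp_pos: [0.4598, -0.0072, 0.114]
orientation: [0.0, 0.367, 0.93, 0.0]
wrist_force: [-0.7, 0.4, -0.1]
finger_gap: 0.0596
grip_force: 0.0
```

apply_moves:
  rows:
    - {"xyz":[0,0,0],"turn":[0,0,-0.85],"grip":0.7}
    - {"xyz":[0,0,0],"turn":[0,0,-0.85],"grip":0.7}
    - {"xyz":[0,0,0],"turn":[0,0,-0.85],"grip":0.7}
    - {"xyz":[0,0,0],"turn":[0,0,-0.85],"grip":0.7}
    - {"xyz":[0,0,0],"turn":[0,0,-0.85],"grip":0.7}
    - {"xyz":[0,0,0],"turn":[0,0,-0.85],"grip":0.7}
    - {"xyz":[0,0,0],"turn":[0,0,-0.85],"grip":0.7}
    - {"xyz":[0,0,0],"turn":[0,0,-0.85],"grip":0.7}

```text
clock: 5.58
tcp_pos: [0.4598, -0.0071, 0.1137]
orientation: [0.0, -0.047, 0.999, -0.0]
wrist_force: [0.2, -0.3, 0.4]
finger_gap: 0.0598
grip_force: 0.0
```

```bash
python3 -c "
from h import *
S=(.6745,.0085);a=3.55
for X in (-.16,-.091):
    p=fr(S,a,[[X,0]])[0]; print(p); go(p[0],p[1],.010,180+a)
d=cam('side'); W=world(d);L=(W[...,:2]-S)@fr((0,0),a,np.eye(2)).T
hsv=cv2.cvtColor(d['color'],cv2.COLOR_BGR2HSV)
c=(L[...,0]>-.15)&(L[...,0]<-.09)&(abs(L[...,1])<.12)&(W[...,2]>.02)&(W[...,2]<.05)&(hsv[...,1]>75)
print(c.sum(),np.percentile(L[c],[2,98],axis=0).round(4))
"
```

```text
[ 0.51480702 -0.00140713]
t 5.58 tcp [ 0.4598 -0.0071  0.1137] shift [-55.3   0.5 103.7] turn [-0.     0.     0.033] rows 2.8
[0.58367462 0.00286532]
t 5.58 tcp [ 0.4598 -0.0071  0.1137] shift [-124.2   -1.7  103.7] turn [-0.     0.     0.033] rows 3.9
269 [[-0.1327 -0.0743]
 [-0.0913  0.0763]]
```

apply_moves:
  rows:
    - {"xyz":[-45,0,40],"turn":[0,0,0.033],"grip":0.7}
    - {"xyz":[-50,0,80],"turn":[0,0,0.033],"grip":0.7}
    - {"xyz":[-50,0,103],"turn":[0,0,0.033],"grip":0.7}
    - {"xyz":[-56,0,103],"turn":[0,0,0.033],"grip":0.7}
    - {"xyz":[-66,0,103],"turn":[0,0,0.033],"grip":0.7}
    - {"xyz":[-76,0,103],"turn":[0,0,0.033],"grip":0.7}
    - {"xyz":[-86,-1,103],"turn":[0,0,0.033],"grip":0.7}
    - {"xyz":[-96,-1,103],"turn":[0,0,0.033],"grip":0.7}
    - {"xyz":[-104,-1,103],"turn":[0,0,0.033],"grip":0.7}
    - {"xyz":[-112,-1,103],"turn":[0,0,0.033],"grip":0.7}
    - {"xyz":[-118,-1,103],"turn":[0,0,0.033],"grip":0.7}
    - {"xyz":[-118,-1,103],"turn":[0,0,0.033],"grip":0.7}

```text
clock: 6.63
tcp_pos: [0.5788, 0.0027, 0.0118]
orientation: [0.001, -0.029, 1.0, -0.0]
wrist_force: [-0.8, -0.8, -0.7]
finger_gap: 0.0598
grip_force: 0.0
```

apply_moves:
  rows:
    - {"xyz":[-3,0,0],"turn":[0,0,0],"grip":0.7}
    - {"xyz":[-5,0,0],"turn":[0,0,0],"grip":0.7}
    - {"xyz":[-5,0,0],"turn":[0,0,0],"grip":0.7}

```text
clock: 6.88
tcp_pos: [0.5815, 0.003, 0.0108]
orientation: [-0.001, -0.03, 1.0, -0.0]
wrist_force: [-4.7, -0.9, 2.5]
finger_gap: 0.0597
grip_force: 0.3
```

```bash
cat > dr.py <<'E'
from h import *
S=(.6745,.0085);a=3.55
for n in ('side','top'):
    d=cam(n); W=world(d);L=(W[...,:2]-S)@fr((0,0),a,np.eye(2)).T
    sat=cv2.cvtColor(d['color'],cv2.COLOR_BGR2HSV)[...,1]
    for nm,z0,z1,y in (('drawer',.01,.042,.068),('shelf',.049,.059,.1)):
        c=(L[...,0]>-.14)&(L[...,0]<-.06)&(abs(L[...,1])<y)&(W[...,2]>z0)&(W[...,2]<z1)&(sat>75)
        print(n,nm,c.sum(),np.percentile(L[c],[2,10,25,50],axis=0).round(4)[:,0] if c.sum() else '')
E
python3 dr.py
```

```text
side drawer 30 [-0.0823 -0.0822 -0.0818 -0.0813]
side shelf 63 [-0.0799 -0.079  -0.0773 -0.0712]
top drawer 0 
top shelf 41 [-0.0811 -0.0769 -0.0727 -0.0675]
```

apply_moves:
  rows:
    - {"xyz":[-2,0,0],"turn":[0,0,0],"grip":0.7}
    - {"xyz":[-4,0,0],"turn":[0,0,0],"grip":0.7}
    - {"xyz":[-4,0,0],"turn":[0,0,0],"grip":0.7}
    - {"xyz":[-4,0,0],"turn":[0,0,0],"grip":0.7}

```text
clock: 7.32
tcp_pos: [0.5812, 0.0032, 0.0097]
orientation: [-0.005, -0.03, 1.0, -0.0]
wrist_force: [-12.3, -3.3, 6.5]
finger_gap: 0.0598
grip_force: 0.2
```

```bash
python3 dr.py
```

```text
side drawer 32 [-0.0827 -0.0824 -0.0818 -0.0813]
side shelf 62 [-0.0799 -0.0795 -0.0771 -0.069 ]
top drawer 0 
top shelf 39 [-0.0775 -0.0747 -0.0728 -0.0675]
```

apply_moves:
  rows:
    - {"xyz":[30,0,0],"turn":[0,0,0],"grip":0.7}
    - {"xyz":[50,0,-30],"turn":[0,0,0],"grip":0.7}
    - {"xyz":[50,30,-70],"turn":[0,0,0],"grip":1}
    - {"xyz":[50,60,-105],"turn":[0,0,0.1],"grip":1}
    - {"xyz":[50,95,-130],"turn":[0,0,0.22],"grip":1}
    - {"xyz":[50,130,-150],"turn":[0,0,0.34],"grip":1}
    - {"xyz":[50,170,-160],"turn":[0,0,0.46],"grip":1}
    - {"xyz":[50,210,-160],"turn":[0,0,0.58],"grip":1}
    - {"xyz":[45,250,-160],"turn":[0,0,0.7],"grip":1}
    - {"xyz":[45,290,-160],"turn":[0,0,0.82],"grip":1}
    - {"xyz":[45,320,-160],"turn":[0,0,0.94],"grip":1}
    - {"xyz":[45,330,-160],"turn":[0,0,1.06],"grip":1}

```text
clock: 8.42
tcp_pos: [0.5223, 0.3351, 0.1713]
orientation: [0.0, 0.475, 0.88, 0.002]
wrist_force: [0.3, -0.7, -0.6]
finger_gap: 0.0853
grip_force: 0.0
```

apply_moves:
  rows:
    - {"xyz":[0,0,0],"turn":[0,0,0.47],"grip":1}
    - {"xyz":[0,0,0],"turn":[0,0,0.47],"grip":1}
    - {"xyz":[0,0,0],"turn":[0,0,0.47],"grip":1}
    - {"xyz":[0,0,0],"turn":[0,0,0.47],"grip":1}
    - {"xyz":[0,0,0],"turn":[0,0,0.47],"grip":1}

```text
clock: 8.83
tcp_pos: [0.5227, 0.3308, 0.1711]
orientation: [0.0, 0.667, 0.745, 0.001]
wrist_force: [0.4, -0.3, -0.1]
finger_gap: 0.0854
grip_force: 0.0
```

```bash
python3 -c "
from h import *
go(.5625,-.3855,.028,95.8)
d=cam('side'); cv2.imwrite('pics/g3.png',cv2.resize(d['color'][150:300,180:360],None,fx=3,fy=3))"; python3 dr.py
```

```text
t 8.83 tcp [0.5227 0.3308 0.1711] shift [-716.4  -40.3  142.3] turn [ 0.002 -0.001  0.01 ] rows 17.5
side drawer 109 [-0.0828 -0.0824 -0.0819 -0.0814]
side shelf 151 [-0.08   -0.0794 -0.0785 -0.0734]
top drawer 56 [-0.0826 -0.0819 -0.0814 -0.081 ]
top shelf 200 [-0.0799 -0.0787 -0.0761 -0.0709]
```

View pics/g3.png

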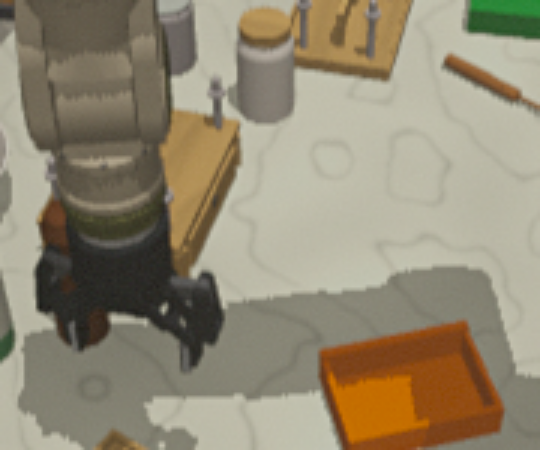

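```bash
python3 -c "
from h import *
go(.505,-.0014,.11,183.55)
t=dict(np.load('top0.npz'))
d=cam('top')
for n in ((175,115,215,180),):
    a=t['color'][n[1]:n[3],n[0]:n[2]].astype(int)-d['color'][n[1]:n[3],n[0]:n[2]]; print(abs(a).mean())"
```

```text
t 8.98 tcp [0.5224 0.3302 0.171 ] shift [-327.4  -55.7   60.8] turn [ 1.000e-03  0.000e+00 -1.517e+00] rows 12.1
10.653589743589743
```

apply_moves:
  rows:
    - {"xyz":[-40,-30,0],"turn":[0,0,-0.12],"grip":0.7}
    - {"xyz":[-80,-56,0],"turn":[0,0,-0.24],"grip":0.7}
    - {"xyz":[-120,-56,0],"turn":[0,0,-0.36],"grip":0.7}
    - {"xyz":[-160,-56,0],"turn":[0,0,-0.48],"grip":0.7}
    - {"xyz":[-200,-56,10],"turn":[0,0,-0.6],"grip":0.7}
    - {"xyz":[-240,-56,20],"turn":[0,0,-0.72],"grip":0.7}
    - {"xyz":[-280,-56,40],"turn":[0,0,-0.84],"grip":0.7}
    - {"xyz":[-310,-56,50],"turn":[0,0,-0.96],"grip":0.7}
    - {"xyz":[-327,-56,60],"turn":[0,0,-1.08],"grip":0.7}
    - {"xyz":[-327,-56,60],"turn":[0,0,-1.2],"grip":0.7}
    - {"xyz":[-327,-56,60],"turn":[0,0,-1.32],"grip":0.7}
    - {"xyz":[-327,-56,60],"turn":[0,0,-1.44],"grip":0.7}

```text
clock: 10.03
tcp_pos: [0.5032, -0.0026, 0.1105]
orientation: [-0.0, 0.025, 1.0, 0.0]
wrist_force: [0.1, -0.1, 0.5]
finger_gap: 0.0597
grip_force: 0.0
```

apply_moves:
  rows:
    - {"xyz":[0,0,0],"turn":[0,0,-0.077],"grip":0.7}
    - {"xyz":[0,0,0],"turn":[0,0,-0.077],"grip":0.7}
    - {"xyz":[0,0,0],"turn":[0,0,-0.077],"grip":0.7}

```text
clock: 10.28
tcp_pos: [0.5035, -0.0014, 0.111]
orientation: [0.0, -0.01, 1.0, -0.0]
wrist_force: [-0.7, 0.3, 0.0]
finger_gap: 0.0596
grip_force: 0.0
```

```bash
python3 -c "
from h import *
go(.5837,.0029,.008,183.55)"
```

```text
t 10.28 tcp [ 0.5035 -0.0014  0.111 ] shift [-80.2   2.6 103.1] turn [-0.     0.001 -0.041] rows 3.1
```

apply_moves:
  rows:
    - {"xyz":[-10,1,40],"turn":[0,0,-0.041],"grip":0.7}
    - {"xyz":[-15,1,80],"turn":[0,0,-0.041],"grip":0.7}
    - {"xyz":[-30,1,103],"turn":[0,0,-0.041],"grip":0.7}
    - {"xyz":[-60,2,103],"turn":[0,0,-0.041],"grip":0.7}
    - {"xyz":[-72,2,103],"turn":[0,0,-0.041],"grip":0.7}
    - {"xyz":[-78,2,103],"turn":[0,0,-0.041],"grip":0.7}
    - {"xyz":[-83,2,103],"turn":[0,0,-0.041],"grip":0.7}
    - {"xyz":[-87,2,103],"turn":[0,0,-0.041],"grip":0.7}
    - {"xyz":[-89,2,103],"turn":[0,0,-0.041],"grip":0.7}
    - {"xyz":[-89,2,103],"turn":[0,0,-0.041],"grip":0.7}

```text
clock: 11.12
tcp_pos: [0.5805, 0.0035, 0.0048]
orientation: [-0.011, -0.031, 0.999, 0.0]
wrist_force: [-22.2, -1.7, 3.3]
finger_gap: 0.06
grip_force: 0.0
```

apply_moves:
  rows:
    - {"xyz":[30,0,0],"turn":[0,0,0],"grip":0.7}
    - {"xyz":[55,0,-30],"turn":[0,0,0],"grip":0.7}
    - {"xyz":[55,-30,-65],"turn":[0,0,0.1],"grip":1}
    - {"xyz":[55,-60,-100],"turn":[0,0,0.2],"grip":1}
    - {"xyz":[55,-95,-135],"turn":[0,0,0.32],"grip":1}
    - {"xyz":[55,-130,-160],"turn":[0,0,0.44],"grip":1}
    - {"xyz":[55,-170,-180],"turn":[0,0,0.56],"grip":1}
    - {"xyz":[55,-210,-180],"turn":[0,0,0.68],"grip":1}
    - {"xyz":[50,-250,-180],"turn":[0,0,0.8],"grip":1}
    - {"xyz":[45,-290,-180],"turn":[0,0,0.92],"grip":1}
    - {"xyz":[40,-330,-180],"turn":[0,0,1.04],"grip":1}
    - {"xyz":[40,-365,-180],"turn":[0,0,1.16],"grip":1}

```text
clock: 12.12
tcp_pos: [0.575, -0.3597, 0.1887]
orientation: [0.001, 0.524, 0.852, 0.0]
wrist_force: [0.8, -0.8, -0.5]
finger_gap: 0.0853
grip_force: 0.0
```

apply_moves:
  rows:
    - {"xyz":[0,0,0],"turn":[0,0,0.35],"grip":1}
    - {"xyz":[0,0,0],"turn":[0,0,0.35],"grip":1}
    - {"xyz":[0,0,0],"turn":[0,0,0.35],"grip":1}
    - {"xyz":[0,0,0],"turn":[0,0,0.35],"grip":1}
    - {"xyz":[0,0,0],"turn":[0,0,0.35],"grip":1}

```text
clock: 12.53
tcp_pos: [0.5746, -0.3578, 0.1882]
orientation: [0.0, 0.661, 0.75, -0.0]
wrist_force: [-0.1, 0.3, -0.1]
finger_gap: 0.0859
grip_force: 0.0
```

```bash
python3 -c "
from h import *
go(.5625,-.3855,.028,95.8)"; python3 dr.py
```

```text
t 12.53 tcp [ 0.5746 -0.3578  0.1882] shift [-25.9 -15.5 160.2] turn [-0.     0.     0.025] rows 3.9
side drawer 107 [-0.0827 -0.082  -0.0816 -0.081 ]
side shelf 162 [-0.0803 -0.0792 -0.0784 -0.0725]
top drawer 62 [-0.0815 -0.0811 -0.0807 -0.0799]
top shelf 200 [-0.0793 -0.0783 -0.0755 -0.0704]
```

apply_moves:
  rows:
    - {"xyz":[-26,-15.5,30],"turn":[0,0,0.025],"grip":1}
    - {"xyz":[-26,-15.5,50],"turn":[0,0,0.025],"grip":1}
    - {"xyz":[-26,-15.5,85],"turn":[0,0,0.025],"grip":1}
    - {"xyz":[-26,-15.5,120],"turn":[0,0,0.025],"grip":1}
    - {"xyz":[-26,-15.5,150],"turn":[0,0,0.025],"grip":1}
    - {"xyz":[-26,-15.5,160],"turn":[0,0,0.025],"grip":1}
    - {"xyz":[-26,-15.5,160],"turn":[0,0,0.025],"grip":0}
    - {"xyz":[-26,-15.5,160],"turn":[0,0,0.025],"grip":0}
    - {"xyz":[-26,-15.5,160],"turn":[0,0,0.025],"grip":0}
    - {"xyz":[-26,-15.5,160],"turn":[0,0,0.025],"grip":0}
    - {"xyz":[-26,-15.5,160],"turn":[0,0,0.025],"grip":0}
    - {"xyz":[-26,-15.5,160],"turn":[0,0,0.025],"grip":0}
  force: 70

```text
clock: 13.63
tcp_pos: [0.5633, -0.3865, 0.0297]
orientation: [0.001, 0.671, 0.741, -0.0]
wrist_force: [-5.3, -0.5, 3.6]
finger_gap: 0.0118
grip_force: 2.7
```

apply_moves:
  rows:
    - {"xyz":[0,0,0],"turn":[0,0,0],"grip":0}
    - {"xyz":[0,0,0],"turn":[0,0,0],"grip":0}
    - {"xyz":[0,0,-10],"turn":[0,0,0],"grip":0}
    - {"xyz":[0,0,-30],"turn":[0,0,0],"grip":0}
    - {"xyz":[0,0,-60],"turn":[0,0,0],"grip":0}
    - {"xyz":[0,0,-90],"turn":[0,0,0],"grip":0}
    - {"xyz":[0,0,-120],"turn":[0,0,0],"grip":0}
    - {"xyz":[0,0,-150],"turn":[0,0,0],"grip":0}
    - {"xyz":[0,0,-180],"turn":[0,0,0],"grip":0}
    - {"xyz":[0,0,-195],"turn":[0,0,0],"grip":0}
    - {"xyz":[0,0,-195],"turn":[0,0,0],"grip":0}
    - {"xyz":[0,0,-195],"turn":[0,0,0],"grip":0}

```text
clock: 14.63
tcp_pos: [0.563, -0.3858, 0.2233]
orientation: [0.001, 0.671, 0.741, 0.0]
wrist_force: [-0.2, 0.5, -5.2]
finger_gap: 0.0087
grip_force: 68.9
```

```bash
python3 -c "
from h import *
go(.6745,.0085,.225,93.55)"
```

```text
t 14.63 tcp [ 0.563  -0.3858  0.2233] shift [381.3 150.1  -1.9] turn [0.001 0.001 0.037] rows 9.8
```

apply_moves:
  rows:
    - {"xyz":[20,8,-2],"turn":[0,0,0],"grip":0}
    - {"xyz":[55,22,-2],"turn":[0,0,0.01],"grip":0}
    - {"xyz":[93,37,-2],"turn":[0,0,0.02],"grip":0}
    - {"xyz":[131,52,-2],"turn":[0,0,0.03],"grip":0}
    - {"xyz":[169,67,-2],"turn":[0,0,0.037],"grip":0}
    - {"xyz":[207,82,-2],"turn":[0,0,0.037],"grip":0}
    - {"xyz":[245,97,-2],"turn":[0,0,0.037],"grip":0}
    - {"xyz":[283,112,-2],"turn":[0,0,0.037],"grip":0}
    - {"xyz":[321,127,-2],"turn":[0,0,0.037],"grip":0}
    - {"xyz":[355,140,-2],"turn":[0,0,0.037],"grip":0}
    - {"xyz":[375,148,-2],"turn":[0,0,0.037],"grip":0}
    - {"xyz":[381,150,-2],"turn":[0,0,0.037],"grip":0}

```text
clock: 15.63
tcp_pos: [0.6734, 0.013, 0.2214]
orientation: [-0.002, 0.683, 0.73, -0.001]
wrist_force: [-0.8, 0.4, -4.9]
finger_gap: 0.0086
grip_force: 68.7
```

apply_moves:
  rows:
    - {"xyz":[0,0,30],"turn":[0,0,0],"grip":0}
    - {"xyz":[0,0,30],"turn":[0,0,0],"grip":0}
    - {"xyz":[0,0,30],"turn":[0,0,0],"grip":0}

```text
clock: 15.88
tcp_pos: [0.6713, 0.0081, 0.1909]
orientation: [-0.003, 0.685, 0.729, -0.003]
wrist_force: [0.2, 0.2, -3.6]
finger_gap: 0.0091
grip_force: 68.9
```

```bash
cat > meas.py <<'E'
from h import *
import sys
def tray(n,c,zu,half,pins,tag):
    d=cam(n); W=world(d); c=np.array(c)
    sat=cv2.cvtColor(d['color'],cv2.COLOR_BGR2HSV)[...,1]
    m=(abs(W[...,2]-zu-.016)<.010)&(np.hypot(*(W[...,:2]-c).transpose(2,0,1))<.15)&(sat>60)
    p=W[m]; r=cv2.minAreaRect((p[:,:2]*1000).astype(np.float32)); print(n,'lip rect',m.sum(),np.round(r[0],1),np.round(r[1],1),round(r[2],2),'zmed',np.median(p[:,2]).round(4))
    if pins:
        out=[];M=[]
        for q,mm in zip(fr(c,3.55,PIN),PIN):
            k=(np.hypot(W[...,0]-q[0],W[...,1]-q[1])<.02)&(W[...,2]>zu+.074)&(W[...,2]<zu+.105)&(sat<70)
            if k.sum()>5: out.append(W[k].mean(0)); M.append(mm)
        if len(out)>1:
            cc,a,e=fit(np.array(M),np.array(out)[:,:2]); print(n,'pins',len(out),cc.round(4),a.round(2),(e*1e3).round(1).tolist(),'z',[o[2].round(4) for o in out])
    cv2.imwrite(f'pics/{tag}_{n}.png',cv2.resize(d['color'][90:290,140:400],None,fx=3,fy=3))
E
python3 - <<'E'
from meas import *
go(.6745,.0085,.143,93.55)
z=env.get_state()['tcp_pos'][2]-.028
tray('top',(.6745,.0085),z,None,True,'m1'); tray('side',(.6745,.0085),z,None,True,'m1')
E
```

```text
t 15.88 tcp [0.6713 0.0081 0.1909] shift [ 0.2  3.6 47.9] turn [-0.009 -0.001 -0.   ] rows 1.2
top lip rect 551 [671.3   7.8] [151.5 197.6] 3.75 zmed 0.1726
top pins 2 [0.6708 0.0088] 3.45 [[-0.3, -0.0], [0.3, 0.0]] z [np.float64(0.2458), np.float64(0.247)]
side lip rect 1486 [672.7   8.8] [153.3 205.4] 3.32 zmed 0.1718
side pins 3 [0.671  0.0107] 3.33 [[-0.2, 0.5], [0.5, -0.2], [-0.3, -0.2]] z [np.float64(0.248), np.float64(0.2482), np.float64(0.2494)]
```

View pics/m1_side.png

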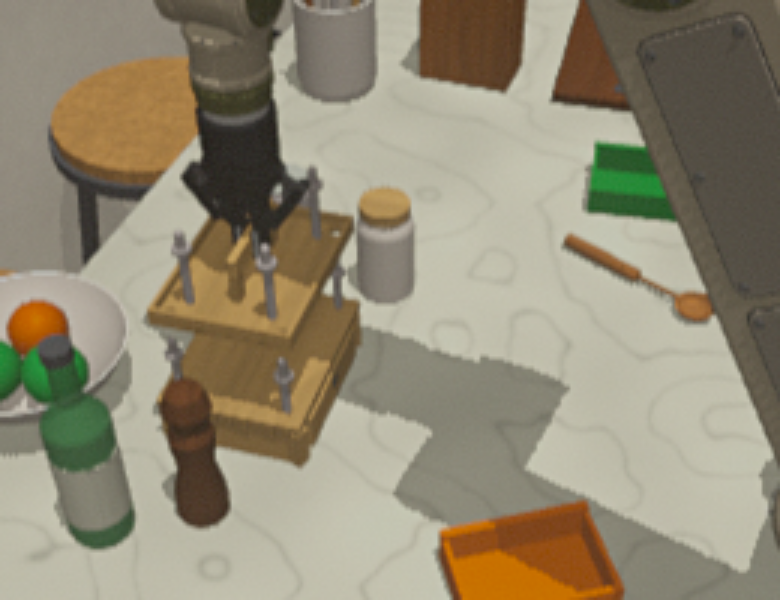

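apply_moves:
  rows:
    - {"xyz":[0,3,10],"turn":[0,0,0],"grip":0}
    - {"xyz":[0,3,20],"turn":[0,0,0],"grip":0}
    - {"xyz":[0,3,20],"turn":[0,0,0],"grip":0}
    - {"xyz":[0,3,20],"turn":[0,0,0],"grip":0}
    - {"xyz":[0,3,20],"turn":[0,0,0],"grip":0}

```text
clock: 16.4
tcp_pos: [0.6771, 0.0082, 0.1748]
orientation: [-0.0, 0.685, 0.729, -0.0]
wrist_force: [0.1, -0.1, -3.5]
finger_gap: 0.0089
grip_force: 68.9
```

Run:
```python
from meas import *
go(.6743,.0085,.143,93.55)
z=env.get_state()['tcp_pos'][2]-.028
tray('top',(.6745,.0085),z,None,True,'m2'); tray('side',(.6745,.0085),z,None,True,'m2')
for n in('top','side'):
    d=cam(n);W=world(d);out=[];M=[];sat=cv2.cvtColor(d['color'],cv2.COLOR_BGR2HSV)[...,1]
    for q,mm in zip(fr((.6743,.0085),3.55,POST),POST):
        k=(np.hypot(W[...,0]-q[0],W[...,1]-q[1])<.016)&(W[...,2]>.08)&(W[...,2]<.135)&(sat<75)
        if k.sum()>5: out.append(W[k][:,:2].mean(0)); M.append(mm)
    if len(out)>1: cc,a,e=fit(np.array(M),np.array(out));print(n,'stand posts',len(out),cc.round(4),a.round(2),(e*1e3).round(1).tolist())
```

```text
t 16.4 tcp [0.6771 0.0082 0.1748] shift [ 0.4 -2.8 31.8] turn [-0. -0. -0.] rows 0.8
top lip rect 517 [676.7   7.3] [151.9 197.9] 4.65 zmed 0.1566
top pins 2 [0.6761 0.0088] 3.42 [[-0.5, -0.0], [0.5, 0.0]] z [np.float64(0.2308), np.float64(0.2288)]
side lip rect 1037 [677.4   9.9] [152.4 204.9] 3.65 zmed 0.1554
side pins 3 [0.6757 0.0109] 3.09 [[0.0, -0.1], [-0.1, 0.2], [0.1, -0.1]] z [np.float64(0.2308), np.float64(0.2301), np.float64(0.2321)]
side stand posts 3 [0.6729 0.0111] 3.38 [[-0.1, 0.5], [0.5, -0.2], [-0.4, -0.3]]
```

apply_moves:
  rows:
    - {"xyz":[0.3,-2.8,2],"turn":[0,0,0],"grip":0}
    - {"xyz":[0.3,-2.8,5],"turn":[0,0,0],"grip":0}
    - {"xyz":[0.3,-2.8,8],"turn":[0,0,0],"grip":0}
    - {"xyz":[0.3,-2.8,11],"turn":[0,0,0],"grip":0}
    - {"xyz":[0.3,-2.8,14],"turn":[0,0,0],"grip":0}
    - {"xyz":[0.3,-2.8,17],"turn":[0,0,0],"grip":0}
    - {"xyz":[0.3,-2.8,20],"turn":[0,0,0],"grip":0}
    - {"xyz":[0.3,-2.8,20],"turn":[0,0,0],"grip":0}

```text
clock: 17.27
tcp_pos: [0.674, 0.0086, 0.1539]
orientation: [-0.001, 0.685, 0.729, -0.0]
wrist_force: [0.0, 0.5, -3.5]
finger_gap: 0.0089
grip_force: 69.1
```

apply_moves:
  rows:
    - {"xyz":[0,0,3],"turn":[0,0,0],"grip":0}
    - {"xyz":[0,0,6],"turn":[0,0,0],"grip":0}
    - {"xyz":[0,0,8],"turn":[0,0,0],"grip":0}
    - {"xyz":[0,0,9],"turn":[0,0,0],"grip":0}
    - {"xyz":[0,0,10],"turn":[0,0,0],"grip":0}
    - {"xyz":[0,0,10.5],"turn":[0,0,0],"grip":0}
    - {"xyz":[0,0,10.5],"turn":[0,0,0],"grip":0}

```text
clock: 17.85
tcp_pos: [0.6744, 0.0085, 0.1448]
orientation: [0.0, 0.685, 0.729, 0.0]
wrist_force: [-0.1, 0.3, -2.5]
finger_gap: 0.009
grip_force: 69.4
```

apply_moves:
  rows:
    - {"xyz":[0,0,1],"turn":[0,0,0],"grip":0}
    - {"xyz":[0,0,1.5],"turn":[0,0,0],"grip":0}
    - {"xyz":[0,0,1.5],"turn":[0,0,0],"grip":0}

```text
clock: 18.1
tcp_pos: [0.6745, 0.0086, 0.1447]
orientation: [0.001, 0.685, 0.729, 0.0]
wrist_force: [-3.3, 0.2, 4.6]
finger_gap: 0.009
grip_force: 70.6
```

apply_moves:
  rows:
    - {"xyz":[0,0,0],"turn":[0,0,0],"grip":1}
    - {"xyz":[0,0,0],"turn":[0,0,0],"grip":1}
    - {"xyz":[0,0,0],"turn":[0,0,0],"grip":1}
    - {"xyz":[0,0,0],"turn":[0,0,0],"grip":1}
    - {"xyz":[0,0,-20],"turn":[0,0,0],"grip":1}
    - {"xyz":[0,0,-50],"turn":[0,0,0],"grip":1}
    - {"xyz":[0,0,-85],"turn":[0,0,0],"grip":1}
    - {"xyz":[0,0,-110],"turn":[0,0,0],"grip":1}
    - {"xyz":[0,-40,-110],"turn":[0,0,0],"grip":1}
    - {"xyz":[0,-80,-110],"turn":[0,0,0],"grip":1}
    - {"xyz":[0,-120,-110],"turn":[0,0,0],"grip":1}
    - {"xyz":[0,-135,-110],"turn":[0,0,0],"grip":1}

```text
clock: 19.1
tcp_pos: [0.5347, 0.0005, 0.2526]
orientation: [-0.001, 0.685, 0.729, -0.001]
wrist_force: [0.0, -0.5, 0.1]
finger_gap: 0.0854
grip_force: 0.0
```

Run:
```python
from meas import *
t=dict(np.load("top0.npz")); W=world(t)
m=(np.hypot(W[...,0]-.538,W[...,1]-.4)<.09)&(W[...,2]>.045)&(W[...,2]<.075)
p=W[m];r=cv2.minAreaRect((p[:,:2]*1000).astype(np.float32));print('bar',m.sum(),r)
s=dict(np.load("side0.npz")); W=world(s);sat=cv2.cvtColor(s['color'],cv2.COLOR_BGR2HSV)[...,1]
for z0,z1,nm in((.012,.03,'lip'),(.045,.075,'bar')):
    m=(np.hypot(W[...,0]-.538,W[...,1]-.4)<.12)&(W[...,2]>z0)&(W[...,2]<z1)&(sat>70)
    p=W[m];r=cv2.minAreaRect((p[:,:2]*1000).astype(np.float32));print('side',nm,m.sum(),r)
go(.5381,.3997,.027,74.8)
tray('side',(.6745,.0085),.115,None,True,'m3')
tray('top',(.6745,.0085),.115,None,True,'m3')
```

```text
bar 131 ((537.5608520507812, 398.166748046875), (109.18647003173828, 11.163084030151367), 74.55653381347656)
side lip 648 ((537.850830078125, 399.21026611328125), (167.43692016601562, 122.70762634277344), 74.95272827148438)
side bar 257 ((537.3895874023438, 400.70086669921875), (109.58797454833984, 12.276053428649902), 73.90325164794922)
t 19.1 tcp [5.347e-01 5.000e-04 2.526e-01] shift [398.1  29.1 225.7] turn [-0.004  0.     0.328] rows 11.0
side lip rect 1477 [675.    8.1] [153.2 206. ] 3.73 zmed 0.1239
side pins 4 [0.6731 0.0113] 3.56 [[0.1, 0.5], [-0.3, -0.0], [0.2, -0.2], [0.0, -0.2]] z [np.float64(0.1994), np.float64(0.1992), np.float64(0.1994), np.float64(0.1987)]
top lip rect 473 [675.1   8.8] [152.3 199.5] 3.77 zmed 0.128
top pins 2 [0.6758 0.0073] 2.56 [[1.5, 0.1], [-1.5, -0.1]] z [np.float64(0.2017), np.float64(0.1999)]
```

View pics/m3_side.png

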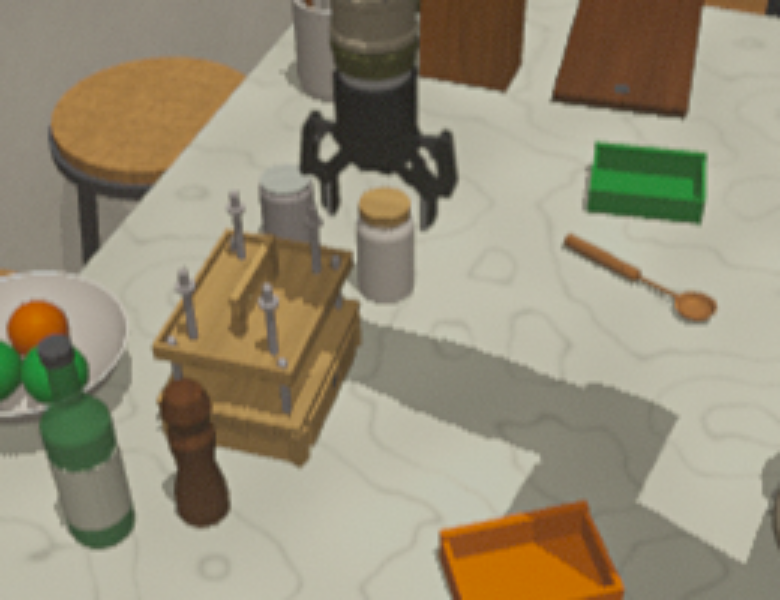

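apply_moves:
  rows:
    - {"xyz":[40,4,0],"turn":[0,0,0.04],"grip":1}
    - {"xyz":[80,8,0],"turn":[0,0,0.1],"grip":1}
    - {"xyz":[120,12,0],"turn":[0,0,0.16],"grip":1}
    - {"xyz":[160,16,0],"turn":[0,0,0.22],"grip":1}
    - {"xyz":[200,20,0],"turn":[0,0,0.28],"grip":1}
    - {"xyz":[240,24,10],"turn":[0,0,0.33],"grip":1}
    - {"xyz":[280,28,20],"turn":[0,0,0.33],"grip":1}
    - {"xyz":[318,29,30],"turn":[0,0,0.33],"grip":1}
    - {"xyz":[356,29,45],"turn":[0,0,0.33],"grip":1}
    - {"xyz":[388,29,65],"turn":[0,0,0.33],"grip":1}
    - {"xyz":[398,29,100],"turn":[0,0,0.33],"grip":1}
    - {"xyz":[398,29,100],"turn":[0,0,0.33],"grip":1}

```text
clock: 20.2
tcp_pos: [0.5411, 0.4016, 0.1448]
orientation: [-0.001, 0.794, 0.608, -0.004]
wrist_force: [-1.5, -1.2, -2.3]
finger_gap: 0.0852
grip_force: 0.0
```

apply_moves:
  rows:
    - {"xyz":[0,0,0],"turn":[0,0,0],"grip":1}
    - {"xyz":[0,0,0],"turn":[0,0,0],"grip":1}

```text
clock: 20.37
tcp_pos: [0.5449, 0.3992, 0.1534]
orientation: [0.0, 0.795, 0.606, 0.0]
wrist_force: [0.3, -0.4, -0.6]
finger_gap: 0.0855
grip_force: 0.0
```

```bash
python3 -c "
from h import *
go(.5378,.3994,.027,74.7)"
```

```text
t 20.37 tcp [0.5449 0.3992 0.1534] shift [ -1.7  -6.9 126.4] turn [ 0.001 -0.    -0.001] rows 3.0
```

apply_moves:
  rows:
    - {"xyz":[-1.7,-6.9,25],"turn":[0,0,0],"grip":1}
    - {"xyz":[-1.7,-6.9,55],"turn":[0,0,0],"grip":1}
    - {"xyz":[-1.7,-6.9,90],"turn":[0,0,0],"grip":1}
    - {"xyz":[-1.7,-6.9,115],"turn":[0,0,0],"grip":1}
    - {"xyz":[-1.7,-6.9,126],"turn":[0,0,0],"grip":1}
    - {"xyz":[-1.7,-6.9,126],"turn":[0,0,0],"grip":1}
    - {"xyz":[-1.7,-6.9,126],"turn":[0,0,0],"grip":0}
    - {"xyz":[-1.7,-6.9,126],"turn":[0,0,0],"grip":0}
    - {"xyz":[-1.7,-6.9,126],"turn":[0,0,0],"grip":0}
    - {"xyz":[-1.7,-6.9,126],"turn":[0,0,0],"grip":0}
    - {"xyz":[-1.7,-6.9,126],"turn":[0,0,0],"grip":0}
    - {"xyz":[-1.7,-6.9,126],"turn":[0,0,0],"grip":0}

```text
clock: 21.37
tcp_pos: [0.5371, 0.3996, 0.0277]
orientation: [0.0, 0.795, 0.606, 0.001]
wrist_force: [0.3, -0.7, -0.5]
finger_gap: 0.0121
grip_force: 0.0
```

apply_moves:
  rows:
    - {"xyz":[0,0,0],"turn":[0,0,0],"grip":0}
    - {"xyz":[0,0,0],"turn":[0,0,0],"grip":0}
    - {"xyz":[0,0,-10],"turn":[0,0,0],"grip":0}
    - {"xyz":[0,0,-35],"turn":[0,0,0],"grip":0}
    - {"xyz":[0,0,-70],"turn":[0,0,0],"grip":0}
    - {"xyz":[0,0,-105],"turn":[0,0,0],"grip":0}
    - {"xyz":[0,0,-140],"turn":[0,0,0],"grip":0}
    - {"xyz":[0,0,-175],"turn":[0,0,0],"grip":0}
    - {"xyz":[0,0,-210],"turn":[0,0,0],"grip":0}
    - {"xyz":[0,0,-235],"turn":[0,0,0],"grip":0}
    - {"xyz":[0,0,-245],"turn":[0,0,0],"grip":0}
    - {"xyz":[0,0,-245],"turn":[0,0,0],"grip":0}

```text
clock: 22.37
tcp_pos: [0.5375, 0.3999, 0.2755]
orientation: [0.0, 0.795, 0.606, 0.002]
wrist_force: [-0.1, 0.5, -2.8]
finger_gap: 0.0093
grip_force: 68.5
```

```bash
python3 -c "
from h import *
go(.50,.0085,.27,93.55)"
```

```text
t 22.37 tcp [0.5375 0.3999 0.2755] shift [-387.4   67.3    4.4] turn [ 0.004 -0.003 -0.33 ] rows 9.4
```

apply_moves:
  rows:
    - {"xyz":[-20,5,0],"turn":[0,0,0],"grip":0}
    - {"xyz":[-55,12,0],"turn":[0,0,-0.03],"grip":0}
    - {"xyz":[-94,20,0],"turn":[0,0,-0.07],"grip":0}
    - {"xyz":[-133,27,0],"turn":[0,0,-0.11],"grip":0}
    - {"xyz":[-172,34,0],"turn":[0,0,-0.15],"grip":0}
    - {"xyz":[-211,41,0],"turn":[0,0,-0.19],"grip":0}
    - {"xyz":[-250,48,0],"turn":[0,0,-0.23],"grip":0}
    - {"xyz":[-289,55,0],"turn":[0,0,-0.27],"grip":0}
    - {"xyz":[-328,61,0],"turn":[0,0,-0.31],"grip":0}
    - {"xyz":[-362,66,0],"turn":[0,0,-0.33],"grip":0}
    - {"xyz":[-381,67,0],"turn":[0,0,-0.33],"grip":0}
    - {"xyz":[-387,67,0],"turn":[0,0,-0.33],"grip":0}

```text
clock: 23.37
tcp_pos: [0.4972, 0.0057, 0.2702]
orientation: [-0.001, 0.686, 0.727, -0.001]
wrist_force: [-0.5, -0.0, -2.7]
finger_gap: 0.0092
grip_force: 68.5
```

apply_moves:
  rows:
    - {"xyz":[0,0,0],"turn":[0,0,0],"grip":0}
    - {"xyz":[0,0,0],"turn":[0,0,0],"grip":0}
    - {"xyz":[0,0,0],"turn":[0,0,0],"grip":0}

```text
clock: 23.62
tcp_pos: [0.4988, 0.0095, 0.2713]
orientation: [-0.001, 0.684, 0.729, -0.0]
wrist_force: [-0.4, -0.2, -3.4]
finger_gap: 0.009
grip_force: 68.5
```

Run:
```python
from meas import *
# mid-tray pose seen while clear of it
go(.6745,.0085,.27,93.55)
tray('side',(.6745,.0085),.115,None,True,'m4'); tray('top',(.6745,.0085),.115,None,True,'m4')
p=env.get_state()['tcp_pos']; tray('top',p[:2],p[2]-.028,None,False,'m5'); tray('side',p[:2],p[2]-.028,None,False,'m5')
```

```text
t 23.62 tcp [0.4988 0.0095 0.2713] shift [-12.1 175.3   1.1] turn [-0.001 -0.001  0.001] rows 4.2
side lip rect 1403 [675.3   8.9] [152.7 206.7] 3.96 zmed 0.1237
side pins 4 [0.6731 0.0112] 3.36 [[0.1, 0.1], [-0.2, -0.1], [-0.1, -0.4], [0.2, 0.4]] z [np.float64(0.1993), np.float64(0.1993), np.float64(0.1995), np.float64(0.1992)]
top lip rect 1061 [675.4   8.6] [153.2 199.2] 3.88 zmed 0.1254
top pins 3 [0.6732 0.0087] 3.76 [[-0.1, -0.4], [-0.0, 0.1], [0.1, 0.2]] z [np.float64(0.1999), np.float64(0.2004), np.float64(0.1981)]
top lip rect 535 [503.4 -43.1] [119.7  57.4] 3.7 zmed 0.2535
side lip rect 1235 [499.4   9.5] [120.3 171.5] 3.93 zmed 0.2523
```

apply_moves:
  rows:
    - {"xyz":[-2,20,0],"turn":[0,0,0],"grip":0}
    - {"xyz":[-4,55,0],"turn":[0,0,0],"grip":0}
    - {"xyz":[-6,90,0],"turn":[0,0,0],"grip":0}
    - {"xyz":[-9,125,0],"turn":[0,0,0],"grip":0}
    - {"xyz":[-11,155,0],"turn":[0,0,0],"grip":0}
    - {"xyz":[-12,170,0],"turn":[0,0,0],"grip":0}
    - {"xyz":[-12,175,0],"turn":[0,0,0],"grip":0}
    - {"xyz":[-12,175,5],"turn":[0,0,0],"grip":0}
    - {"xyz":[-12,175,10],"turn":[0,0,0],"grip":0}
    - {"xyz":[-12,175,15],"turn":[0,0,0],"grip":0}
    - {"xyz":[-12,175,15],"turn":[0,0,0],"grip":0}
    - {"xyz":[-12,175,15],"turn":[0,0,0],"grip":0}

```text
clock: 24.82
tcp_pos: [0.6732, 0.0075, 0.2569]
orientation: [-0.0, 0.685, 0.729, -0.0]
wrist_force: [-0.1, -0.4, -3.5]
finger_gap: 0.0092
grip_force: 69.2
```

Run:
```python
from meas import *
go(.6745,.0085,.224,93.55)
p=env.get_state()['tcp_pos']; tray('top',p[:2],p[2]-.028,None,False,'m6'); tray('side',p[:2],p[2]-.028,None,False,'m6')
```

```text
t 24.82 tcp [0.6732 0.0075 0.2569] shift [ 0.9  1.4 32.9] turn [-0.001 -0.     0.   ] rows 0.8
top lip rect 503 [676.5 -51. ] [120.4  50. ] 1.06 zmed 0.2393
side lip rect 1174 [673.7   9.2] [121.1 169.8] 3.68 zmed 0.2383
```

View pics/m6_side.png

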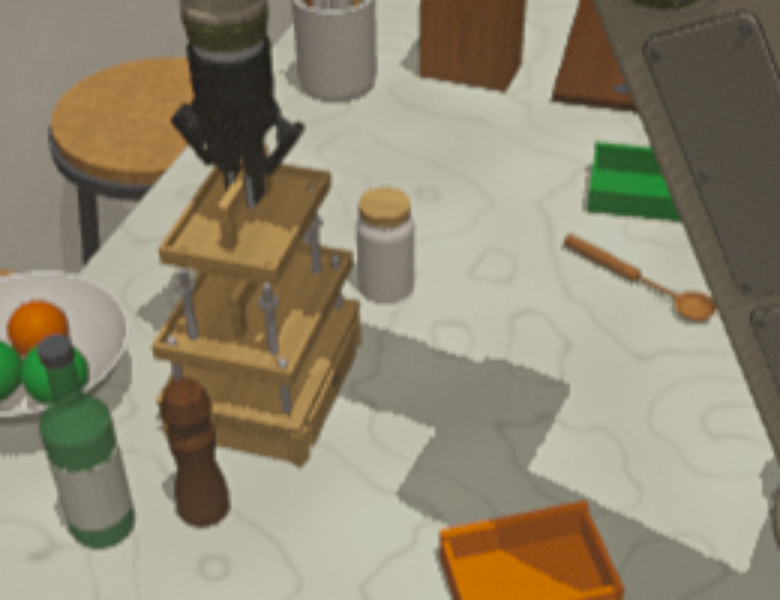

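apply_moves:
  rows:
    - {"xyz":[0.3,1.3,3],"turn":[0,0,0],"grip":0}
    - {"xyz":[0.3,1.3,6],"turn":[0,0,0],"grip":0}
    - {"xyz":[0.3,1.3,9],"turn":[0,0,0],"grip":0}
    - {"xyz":[0.3,1.3,12],"turn":[0,0,0],"grip":0}
    - {"xyz":[0.3,1.3,15],"turn":[0,0,0],"grip":0}
    - {"xyz":[0.3,1.3,18],"turn":[0,0,0],"grip":0}
    - {"xyz":[0.3,1.3,20],"turn":[0,0,0],"grip":0}
    - {"xyz":[0.3,1.3,20],"turn":[0,0,0],"grip":0}

```text
clock: 25.58
tcp_pos: [0.6754, 0.0077, 0.2361]
orientation: [-0.0, 0.685, 0.729, -0.0]
wrist_force: [-0.5, -0.3, -2.9]
finger_gap: 0.0089
grip_force: 69.2
```

apply_moves:
  rows:
    - {"xyz":[0,-0.5,3],"turn":[0,0,0],"grip":0}
    - {"xyz":[0,-0.5,6],"turn":[0,0,0],"grip":0}
    - {"xyz":[0,-0.5,9],"turn":[0,0,0],"grip":0}
    - {"xyz":[0,-0.5,11],"turn":[0,0,0],"grip":0}
    - {"xyz":[0,-0.5,12],"turn":[0,0,0],"grip":0}
    - {"xyz":[0,-0.5,12.5],"turn":[0,0,0],"grip":0}
    - {"xyz":[0,-0.5,12.5],"turn":[0,0,0],"grip":0}

```text
clock: 26.17
tcp_pos: [0.6751, 0.0077, 0.2243]
orientation: [-0.0, 0.685, 0.729, -0.0]
wrist_force: [0.4, -0.5, -3.4]
finger_gap: 0.0092
grip_force: 69.2
```

apply_moves:
  rows:
    - {"xyz":[0,0,0.7],"turn":[0,0,0],"grip":0}
    - {"xyz":[0,0,1.4],"turn":[0,0,0],"grip":0}
    - {"xyz":[0,0,2],"turn":[0,0,0],"grip":0}
    - {"xyz":[0,0,2],"turn":[0,0,0],"grip":0}

```text
clock: 26.5
tcp_pos: [0.6753, 0.0077, 0.2228]
orientation: [0.0, 0.685, 0.729, 0.0]
wrist_force: [0.3, 0.2, -1.1]
finger_gap: 0.0093
grip_force: 69.5
```

Touching lightly; a last millimetre, then release and retreat.

apply_moves:
  rows:
    - {"xyz":[0,0,0.8],"turn":[0,0,0],"grip":0}
    - {"xyz":[0,0,0.8],"turn":[0,0,0],"grip":0}
    - {"xyz":[0,0,0.8],"turn":[0,0,0],"grip":1}
    - {"xyz":[0,0,0.8],"turn":[0,0,0],"grip":1}
    - {"xyz":[0,0,0.8],"turn":[0,0,0],"grip":1}
    - {"xyz":[0,0,0.8],"turn":[0,0,0],"grip":1}
    - {"xyz":[0,0,-20],"turn":[0,0,0],"grip":1}
    - {"xyz":[0,0,-50],"turn":[0,0,0],"grip":1}
    - {"xyz":[0,0,-80],"turn":[0,0,0],"grip":1}
    - {"xyz":[0,-40,-80],"turn":[0,0,0],"grip":1}
    - {"xyz":[0,-80,-80],"turn":[0,0,0],"grip":1}
    - {"xyz":[0,-120,-80],"turn":[0,0,0],"grip":1}

```text
clock: 27.5
tcp_pos: [0.5559, -0.0001, 0.3021]
orientation: [0.001, 0.685, 0.729, 0.0]
wrist_force: [-0.6, 0.1, 0.8]
finger_gap: 0.0854
grip_force: 0.0
```

apply_moves:
  rows:
    - {"xyz":[-40,-40,0],"turn":[0,0,0],"grip":1}
    - {"xyz":[-80,-80,0],"turn":[0,0,0],"grip":1}
    - {"xyz":[-120,-80,0],"turn":[0,0,0],"grip":1}
    - {"xyz":[-160,-80,0],"turn":[0,0,0],"grip":1}
    - {"xyz":[-200,-80,0],"turn":[0,0,0],"grip":1}
    - {"xyz":[-240,-80,0],"turn":[0,0,0],"grip":1}
    - {"xyz":[-270,-80,0],"turn":[0,0,0],"grip":1}
    - {"xyz":[-270,-80,0],"turn":[0,0,0],"grip":1}

```text
clock: 28.17
tcp_pos: [0.4923, -0.2806, 0.3014]
orientation: [0.001, 0.687, 0.727, -0.001]
wrist_force: [0.7, 0.3, -0.6]
finger_gap: 0.0852
grip_force: 0.0
```

```bash
python3 dr.py
python3 - <<'E'
from meas import *
for n in('side','top'): tray(n,(.6745,.0085),.195,None,False,'f'); tray(n,(.6745,.0085),.115,None,False,'f')
for n in('side','top'):
    d=cam(n);W=world(d)
    for q in fr((.6745,.0085),3.55,SQ*[.05,.075]):
        k=(np.hypot(W[...,0]-q[0],W[...,1]-q[1])<.02)&(W[...,2]>.195); print(n,k.sum(),np.median(W[k][:,2]).round(4) if k.any() else '')
E
```

```text
side drawer 104 [-0.0827 -0.0821 -0.0816 -0.0811]
side shelf 153 [-0.0798 -0.0793 -0.078  -0.0735]
top drawer 52 [-0.0819 -0.0814 -0.081  -0.0805]
top shelf 185 [-0.0803 -0.079  -0.0775 -0.0719]
side lip rect 1145 [675.6   8.9] [121.9 170.8] 3.68 zmed 0.2042
side lip rect 1060 [674.4   8.6] [152.3 206.8] 3.21 zmed 0.1239
top lip rect 1601 [676.   9.] [122.3 165.3] 3.57 zmed 0.2052
top lip rect 788 [674.5   9. ] [150.5 200.3] 3.37 zmed 0.1264
side 84 0.2097
side 66 0.2089
side 89 0.209
side 67 0.209
top 98 0.2067
top 95 0.207
top 86 0.2082
top 83 0.2081
```

View pics/f_side.png

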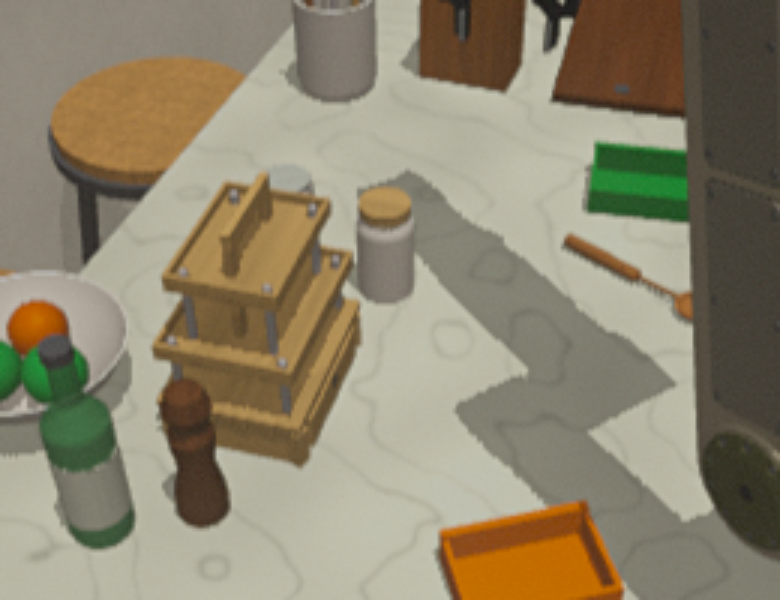

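The side view shows both trays level, with post tips showing through all eight holes, and the drawer home. The bystanders have not moved.

```bash
python3 -c "
from workcell import ticket
print(ticket.hand_in())"
```

```text
the job is handed in; nothing more can be done
None
```

The bamboo stand is back together and handed in at about 28 s. The drawer is against its stop, 1–3 mm short of flush by camera (limit 4 mm). Both trays are level on their collars and released, and nothing else on the counter shows any sign of having moved. The hand-in gave no verdict.

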